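Weigh by hand and stow the oil bottles in the divided caddy

ROBOT

A 6-joint arm with a two-finger parallel gripper is mounted at the origin on the work surface. World frame = base frame: x ahead of the robot, y to its left, z up, the work surface at z = 0. Lengths are in m, angles in rad, forces in N, time in s.
With the tool pointing down it reaches from about 0.2 to 0.875 m from the base axis. Payload 3.4 kg.
Tool frame: the origin (TCP) lies on the centre line of the jaws, within the pads' length; the fingertips stand 17 mm ahead of it and the grasp point (between the pads) lies 2 mm behind it (finger_overhang is the distance from the TCP to the fingertips, in m); z points along the fingers, y is the line along which they close (so a half turn about z gives the same grasp; the last joint's range is limited). The gripper opens to 94 mm and grips with 3 to 60 N. Pads are 16 mm wide; open, the fingers measure 119 mm over their backs; the gripper's body (75 mm by 177 mm) begins 78 mm behind the grasp point.
Start: joints at [1.104, 0.276, 1.505, -0, 1.361, -0.121], TCP at [0.195, 0.541, 0.222] pointing down, gripper open.
Joint ranges: [-2.89, 2.89], [-0.75, 2.08], [0.22, 2.7], [-1.18, 4.32], [0.11, 2.71], [-2.7, 2.7]. Speed limits (rad/s): [2.57, 2.57, 3.14, 3.14, 3.14, 3.14].

INTERFACE

Orientations are given as a unit quaternion [w, x, y, z].
In Python, from cell import * gives the robot as it stands.
- The arm moves only by the tool send_rows, never from a script. Its argument "motion" is a list of rows, each a list of 5 numbers: the finger opening in m, from 0 to 0.094, then the shift along the tool's x, y, z in m, then the turn about the tool's z in degrees. In form: [[claw, dx, dy, dz, spin], ...]. A call has exactly 5 rows; each row is the pose to reach, as a shift and turn from the pose commanded when the call began, along the tool's axes at that moment; what a row does not reach only later rows make up. A row lasts 1/12 s, in which the tool goes at most 41.7 mm and 7.16 degrees, less where a joint would pass 70% of its speed; a pose out of reach is approached as far as the arm can. A call with a gripper value outside its range is refused whole. The fingers move at their own pace and stop on an object; the grip force is fixed at half the most. Time passes only in rows, so rows that repeat a pose let the fingers close, or fill a call up. It gives the time, the measured TCP pose, the force, the opening and the grip force at its end, in the units of the state.
- get_state(): the state, without advancing time (a new reading comes with each control period).
- snapshot(name): name is "side" or "top" or "wrist"; returns a dict with "image" (480x640x3 uint8, red, green, blue), "fx", "fy", "cx", "cy" (pixels), "R" (3x3) and "t" (3): a world point X has camera coordinates R X + t. Camera axes: x right, y down, z forward; pixel columns grow to the right and rows downward; lengths in m; the calibration is good to about 2 mm. A picture is of the moment at which its call begins. There is no depth.
- close_job(): hands the job in; it is judged then, once.
The state is a dict: "t": time; "joints": joint angles; "qd": joint speeds; "tau": joint torques, N m; "tcp_pos": TCP position; "tool_rot": TCP orientation; "wrist_force": force on the tool from outside, world axes, zero at the start; "moment": the same for the moment, N m; "width": opening from 0.0 (shut) to 1.0 (fully open); "grasp_force": force on a finger pad.
Only numpy, scipy, OpenCV 4.12 (cv2) and the standard library are available. Lean on these libraries where they do the work, as an engineer would, in place of code of your own. Each camera call takes 0.05 s, during which the arm holds its last target. There are 200 camera calls.

TASK

Put the three identical metal oil bottles away in the divided plywood caddy, standing upright, one to a cell: feel by weight which one is empty and stand it on the sprung red pad in the cell for empties, and put the two full ones in the two free unmarked cells. Lower them in gently, clear of the divider tops, without dropping them or knocking any over, and leave the jars and everything else where they are.

Things in the scene. Friction and masses are not known exactly. Their poses are not given: they have to be found in the camera images.
- bottle_a_center (a point): One of three identical-looking closed metal bottles standing on the bench: aluminium, blue band, black cap. Two are full (220 to 310 g), one is empty (45 to 65 g); only weight tells which. Body 48 mm in diameter, 108 mm high, then a neck, then the cap: 28 mm in diameter, from 124 to 150 mm above the foot. This point: on the axis half-way up, 75 mm above the foot.
- bottle_b_center (a point): One of three identical-looking closed metal bottles standing on the bench: aluminium, blue band, black cap. Two are full (220 to 310 g), one is empty (45 to 65 g); only weight tells which. Body 48 mm in diameter, 108 mm high, then a neck, then the cap: 28 mm in diameter, from 124 to 150 mm above the foot. This point: on the axis half-way up, 75 mm above the foot.
- bottle_c_center (a point): One of three identical-looking closed metal bottles standing on the bench: aluminium, blue band, black cap. Two are full (220 to 310 g), one is empty (45 to 65 g); only weight tells which. Body 48 mm in diameter, 108 mm high, then a neck, then the cap: 28 mm in diameter, from 124 to 150 mm above the foot. This point: on the axis half-way up, 75 mm above the foot.
- caddy: Plywood box fixed to the bench, with five square cells in one row along its own y axis. Origin under the centre of the box, at bench level. 68 mm (x) by 320 mm (y); all walls and dividers are 5 mm thick and their tops are 60 mm above the bench. Each cell is 58 by 58 mm inside, with its floor 8 mm above the bench; cell pitch 63 mm.
- cell0 (a point): Centre of the floor of cell 0 of the caddy (cell 0 at the box's -y end, cell 4 at its +y end), 8 mm above the bench.
- cell1 (a point): Centre of the floor of cell 1 of the caddy (cell 0 at the box's -y end, cell 4 at its +y end), 8 mm above the bench.
- cell2 (a point): Centre of the floor of cell 2 of the caddy (cell 0 at the box's -y end, cell 4 at its +y end), 8 mm above the bench.
- cell3 (a point): Centre of the floor of cell 3 of the caddy (cell 0 at the box's -y end, cell 4 at its +y end), 8 mm above the bench.
- cell4 (a point): Centre of the floor of cell 4 of the caddy (cell 0 at the box's -y end, cell 4 at its +y end), 8 mm above the bench.
- red_pad_top (a point): Centre of the top of the red sprung pad, 52 x 52 mm, that fills one of the five cells and marks it as the cell for the empty bottle; unloaded its top is 22 mm above the bench (14 mm above the cell floor). Red tabs 40 mm wide on both long sides of the box show the same cell.
- red_pad (a joint): How far the red pad has been pressed down, in m: 0 unloaded to 0.009 at its stop, sprung at 0.25 N per mm. It sinks 1.5 to 3 mm under the empty bottle and 7 to 9 mm under a full one, and comes up again when unloaded.
- jar_1_center (a point): Amber jar with a yellow lid, 50 mm in diameter and 84 mm high, that already stands in one of the other cells and stays there. This point is half-way up on its axis.
- jar_2_center (a point): Amber jar with a yellow lid, 50 mm in diameter and 84 mm high, that already stands in one of the other cells and stays there. This point is half-way up on its axis.
- hammer: Bystander, lying loose on the bench: claw hammer. Origin at its underside.
- screwdriver: Bystander, lying loose on the bench: screwdriver with a yellow handle. Origin at its underside.
- offcut_long: Bystander, lying loose on the bench: wood offcut, 30 x 160 x 20 mm. Origin at its underside.
- offcut_short: Bystander, lying loose on the bench: wood offcut, 45 x 70 x 25 mm. Origin at its underside.
- sanding_block: Bystander, lying loose on the bench: cork sanding block, 65 x 110 x 35 mm. Origin at its underside.
- tape_reel: Bystander, lying loose on the bench: blue ring-shaped tape reel, 90 mm across, 24 mm high. Origin at its underside.
- bottle_a: The same bottle as bottle_a_center, with its origin at the centre of its foot.
- bottle_b: The same bottle as bottle_b_center, with its origin at the centre of its foot.
- bottle_c: The same bottle as bottle_c_center, with its origin at the centre of its foot.
- jar_1: The same jar as jar_1_center, with its origin at the centre of its underside.
- jar_2: The same jar as jar_2_center, with its origin at the centre of its underside.

How it is judged:
By the outcome, as a careful person would: the job done as asked, in the order asked, and still so for the second after the job is handed in, with the robot touching nothing.
It also fails if it takes over 72 s, if anything falls off the work surface, if the arm or the gripper's body presses on something with over 40 N, if the wrist force passes 120 N, or if a joint passes its speed limit or range.

## Working session

There is one attempt and no reset: what is moved stays moved. The work goes in short steps, Python scripts to look and compute and a tool call to move; the robot and the scene stay as the last step left them, time stands still between calls to the robot, and variables do not carry over. Pictures are saved under pics/ and viewed, at most 10 in all, crops included, and the job is handed in when it is done.

Besides the shell and the picture viewer there is one more tool, called after "Request:" by a JSON object that holds its "op" and its "data". send_rows: Moves the arm, as the interface text tells. Its arguments: {"type":"object","properties":{"motion":{"type":"array"}},"required":["motion"]}

```bash
mkdir -p pics; ls
python3 - <<'E'
from cell import *
import cv2
s=get_state(); print({k:(np.round(v,3).tolist() if not isinstance(v,float) else round(v,3)) for k,v in s.items()} if 'np' in globals() else s)
for n in ("top","side"):
    d=snapshot(n); cv2.imwrite(f"pics/{n}0.png",d["image"][:,:,::-1])
    print(n,d["fx"],d["fy"],d["cx"],d["cy"],d["R"],d["t"])
E
```

```text
pics
{'t': 0.0, 'joints': array([ 1.10401527e+00,  2.76583358e-01,  1.50611342e+00,  5.55175646e-05,
        1.36068288e+00, -1.20978488e-01]), 'qd': array([-0.00193471, -0.00045544, -0.00064093, -0.00239889, -0.00086586,
        0.00037355]), 'tau': array([ 3.90297297e-03, -4.04574716e+01, -2.37233806e+01,  7.05821486e-02,
        3.47045122e-02, -1.54057348e-04]), 'tcp_pos': array([0.19463272, 0.54049752, 0.22161921]), 'tool_rot': array([-2.84797576e-04,  1.72046752e-01,  9.85088380e-01, -8.47330581e-04]), 'wrist_force': array([ 0.0462439 , -0.06696144, -0.62649058]), 'moment': array([-0.04548777,  0.04810925,  0.02369222]), 'grasp_force': 0.0, 'width': 0.9975984126102323}
top 488.05237423185235 488.05237423185235 320.55020176715055 247.38363903947936 [[ 0.0258972  -0.99965366  0.00467843]
 [-0.99482085 -0.02623159 -0.09820067]
 [ 0.09828938 -0.00211107 -0.99515564]] [-0.00800432  0.59481954  1.20690672]
side 438.25003425657565 438.25003425657565 318.9879973608116 233.44402313336656 [[ 0.99682369 -0.07956884  0.00336505]
 [-0.05297901 -0.69407417 -0.71795144]
 [ 0.05946216  0.71549273 -0.69608506]] [-0.59009755  0.07748574  1.0132079 ]
```

View pics/top0.png

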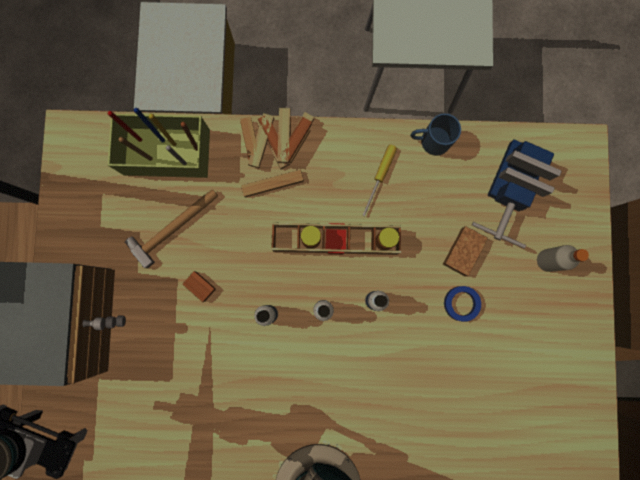

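View pics/side0.png

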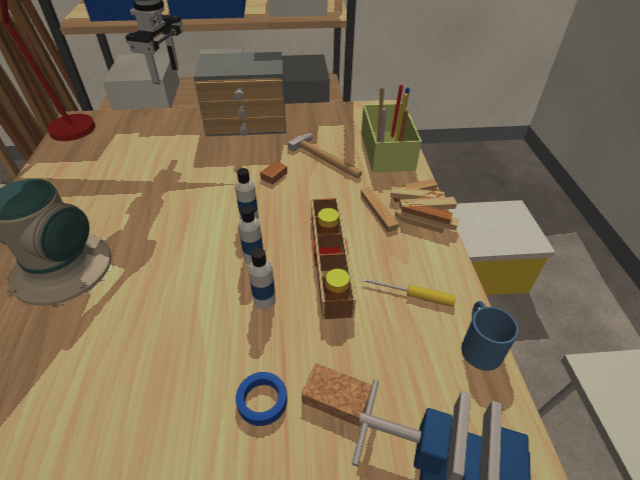

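Top view: the caddy runs left to right at (272–402, 238). From left its cells are free, jar (311,237), red (337,239), free (362) and jar (388,238). The bottles are at (265,316), (323,310) and (377,300). I'll zoom in for subpixel measurement.

```bash
cat > h.py <<'E'
from cell import *
import numpy as np, cv2
from scipy.spatial.transform import Rotation as Ro
def ray(d,u,v,z):
    R=np.array(d["R"]);t=np.array(d["t"]);c=-R.T@t
    r=R.T@np.array([(u-d["cx"])/d["fx"],(v-d["cy"])/d["fy"],1.]);return c+r*(z-c[2])/r[2]
def proj(d,X):
    p=np.array(d["R"])@np.array(X)+d["t"];return np.array([d["fx"]*p[0]/p[2]+d["cx"],d["fy"]*p[1]/p[2]+d["cy"]])
def blobs(m,x0=0,y0=0,amin=20):
    n,l,s,c=cv2.connectedComponentsWithStats(m.astype(np.uint8))
    return [(c[i]+[x0,y0],s[i][4]) for i in range(1,n) if s[i][4]>=amin]
def R(s): w=s["tool_rot"];return Ro.from_quat([w[1],w[2],w[3],w[0]]).as_matrix()
def shift(X,yaw_y=None):
    "shift in tool axes to world TCP X"
    s=get_state();M=R(s);return np.round(M.T@(np.array(X)-s["tcp_pos"]),4), M
E
python3 - <<'E'
from h import *
d=snapshot("top");im=d["image"];np.savez("top.npz",**d)
cr=im[210:330,240:420];cv2.imwrite("pics/c1.png",cv2.resize(cr[:,:,::-1],None,fx=4,fy=4,interpolation=cv2.INTER_CUBIC))
h=cv2.cvtColor(cr,cv2.COLOR_RGB2HSV)
H,S,V=[h[:,:,i].astype(int) for i in range(3)]
for nm,m,z in(("cap",(V<45),.15),("lid",(H>22)&(H<34)&(S>190)&(V>110),.084+.008),("red",((H<6)|(H>174))&(S>190)&(V>80),.022)):
    for c,a in blobs(m,240,210,25): print(nm,c.round(1),a,ray(d,*c,z).round(4))
E
```

```text
cap [380.6 300.6] 104 [ 0.4656 -0.131   0.15  ]
cap [274.7 311.7] 30 [0.4345 0.1074 0.15  ]
cap [323.5 310.8] 91 [ 0.4394 -0.0026  0.15  ]
cap [262.7 315.9] 107 [0.4245 0.1339 0.15  ]
red [335.9 238.8] 344 [ 0.6185 -0.0311  0.022 ]
```

View pics/c1.png

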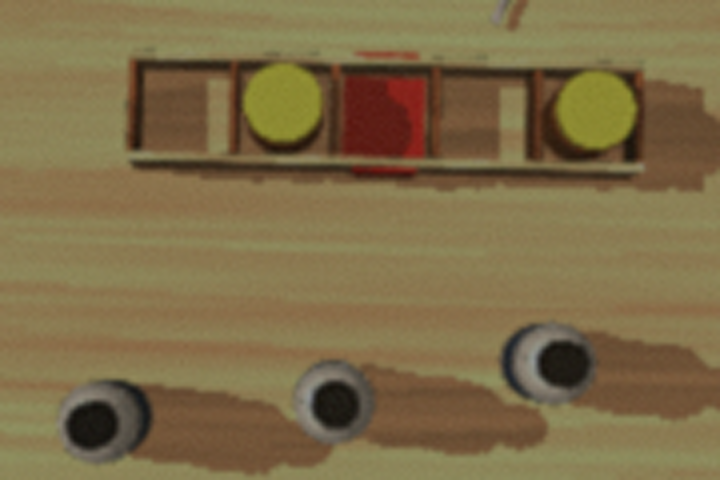

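Request:
{"op": "send_rows", "data": {"motion": [[0.094, -0.025, -0.02, -0.01, 0], [0.094, -0.05, -0.04, -0.02, 0], [0.094, -0.075, -0.06, -0.03, 0], [0.094, -0.1, -0.08, -0.04, 0], [0.094, -0.125, -0.1, -0.05, 0]]}}

```text
t: 0.57
tcp_pos: [0.2789, 0.4031, 0.2726]
tool_rot: [-0.0, 0.172, 0.985, -0.0]
wrist_force: [0.4, -0.1, 0.4]
width: 1.0
grasp_force: 0.0
```

Request:
{"op": "send_rows", "data": {"motion": [[0.094, -0.025, -0.02, -0.01, 0], [0.094, -0.05, -0.04, -0.02, 0], [0.094, -0.075, -0.06, -0.03, 0], [0.094, -0.1, -0.08, -0.04, 0], [0.094, -0.125, -0.1, -0.05, 0]]}}

```text
t: 0.98
tcp_pos: [0.3626, 0.2666, 0.3228]
tool_rot: [-0.0, 0.172, 0.985, -0.0]
wrist_force: [0.9, 1.1, -0.2]
width: 0.998
grasp_force: 0.0
```

Request:
{"op": "send_rows", "data": {"motion": [[0.094, -0.025, -0.02, -0.01, 0], [0.094, -0.05, -0.04, -0.02, 0], [0.094, -0.075, -0.06, -0.03, 0], [0.094, -0.1, -0.08, -0.04, 0], [0.094, -0.125, -0.1, -0.05, 0]]}}

```text
t: 1.4
tcp_pos: [0.4464, 0.1301, 0.3729]
tool_rot: [-0.0, 0.172, 0.985, 0.0]
wrist_force: [0.9, -0.3, 0.4]
width: 0.999
grasp_force: 0.0
```

Request:
{"op": "send_rows", "data": {"motion": [[0.094, -0.025, -0.02, 0, 7], [0.094, -0.05, -0.04, 0, 14], [0.094, -0.075, -0.06, 0, 21], [0.094, -0.1, -0.08, 0, 28], [0.094, -0.12, -0.1, 0, 35]]}}

```text
t: 1.82
tcp_pos: [0.526, -0.0049, 0.3719]
tool_rot: [-0.0, 0.463, 0.886, -0.0]
wrist_force: [-0.0, 0.3, 0.8]
width: 1.0
grasp_force: 0.0
```

Request:
{"op": "send_rows", "data": {"motion": [[0.094, 0, 0, 0, 7], [0.094, 0, 0, 0, 14], [0.094, 0, 0, 0, 21], [0.094, 0, 0, 0, 28], [0.094, 0, 0, 0, 35]]}}

```text
t: 2.23
tcp_pos: [0.5249, -0.0033, 0.372]
tool_rot: [-0.0, 0.708, 0.706, -0.0]
wrist_force: [-0.3, 0.4, -0.3]
width: 0.997
grasp_force: 0.0
```

Run:
```python
from h import *
s=get_state();print(s["t"],s["tcp_pos"].round(4),R(s).round(3),s["wrist_force"],s["joints"].round(2))
d=snapshot("wrist");np.savez("w1.npz",**d);cv2.imwrite("pics/w1.png",d["image"][:,:,::-1])
print(d["fx"],np.round(-d["R"].T@d["t"],3),d["R"].round(3))
```

```text
2.2333 [ 0.5249 -0.0033  0.372 ] [[ 0.003  1.    -0.001]
 [ 1.    -0.003  0.   ]
 [ 0.    -0.001 -1.   ]] [-0.25396746  0.44787041 -0.29083521] [-0.14  0.15  1.31  0.    1.68 -0.14]
341.9247361645332 [0.526 0.069 0.534] [[ 1.    -0.004 -0.   ]
 [-0.003 -0.968  0.25 ]
 [-0.001 -0.25  -0.968]]
```

View pics/w1.png

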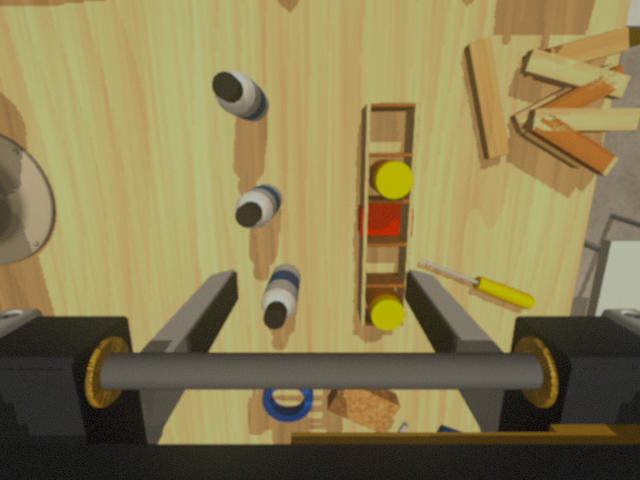

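Wrist view: bottle caps at (229,86), (249,214) and (275,316). The caddy's top edge spans (366,104) to (405,326), with lids at (394,180) and (387,311) and red at (381,219).

Run:
```python
from h import *
w=dict(np.load("w1.npz"));t=dict(np.load("top.npz"))
h=cv2.cvtColor(w["image"],cv2.COLOR_RGB2HSV)[:335];H,S,V=[h[:,:,i].astype(int) for i in range(3)]
reg=np.zeros(V.shape,bool);reg[60:335,205:300]=1
lid=np.zeros(V.shape,bool);lid[150:335,360:420]=1
print("lid")
for c,a in blobs((H>22)&(H<34)&(S>200)&(V>110)&lid,amin=150): print(c.round(1),a,ray(w,*c,.092).round(4))
print("cap")
for c,a in blobs((V<60)&reg,amin=100): print(c.round(1),a,ray(w,*c,.14).round(4),ray(w,*c,.15).round(4))
print("toptop caps",[ray(t,u,v,.15)[:2].round(4).tolist() for u,v in((262.75,316),(323.4,311),(381.,300.7))])
print("top lids",[ray(t,240+u/4,210+v/4,.092)[:2].round(4).tolist() for u,v in((283,103),(596,111))])
print("caddy top", [ray(t,240+u/4,210+v/4,.06)[:2].round(4).tolist() for u,v in((133,60),(642,72),(130,153),(642,165))])
print("caddy wr", [ray(w,u,v,.06)[:2].round(4).tolist() for u,v in((366,104),(415,104),(405,325),(362,326))])
a=cv2.resize(w["image"][95:335,345:430,::-1],None,fx=2.4*1,fy=2.4,interpolation=cv2.INTER_CUBIC)
b=cv2.resize(w["image"][60:335,205:300,::-1],None,fx=2.1,fy=2.1,interpolation=cv2.INTER_CUBIC)
o=np.zeros((580,420,3),np.uint8);o[:a.shape[0],:a.shape[1]]=a;o[:b.shape[0],215:215+b.shape[1]]=b
cv2.imwrite("pics/w1c.png",o)
```

```text
lid
[393.4 179.8] 1171 [0.6176 0.0333 0.092 ]
[386.7 312.8] 925 [ 0.6173 -0.1525  0.092 ]
cap
[234.5  93.2] 138 [0.4329 0.1295 0.14  ] [0.4353 0.1279 0.15  ]
[220.2 308.2] 949 [ 0.398  -0.1214  0.14  ] [ 0.4012 -0.1165  0.15  ]
[275.  314.6] 348 [ 0.4665 -0.1304  0.14  ] [ 0.468  -0.1253  0.15  ]
toptop caps [[0.4243, 0.1339], [0.4389, -0.0024], [0.4654, -0.132]]
top lids [[0.6162, 0.032], [0.6163, -0.1566]]
caddy top [[0.6445, 0.1263], [0.6453, -0.1895], [0.5865, 0.1261], [0.5874, -0.19]]
caddy wr [[0.5839, 0.1281], [0.6475, 0.1279], [0.6528, -0.189], [0.5871, -0.1905]]
```

View pics/w1c.png

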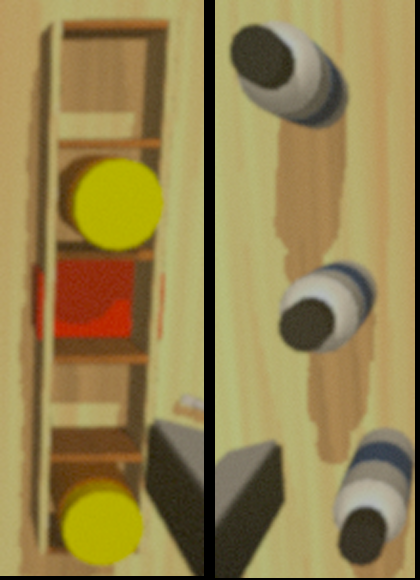

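Run:
```python
from h import *
from scipy.optimize import least_squares
w=dict(np.load("w1.npz"));t=dict(np.load("top.npz"))
W=lambda x,y:(345+x/2.4,95+y/2.4)
print("near wall ctr",[ray(w,*W(*p),.06)[:2].round(4).tolist() for p in((56,30),(44,540))])
print("far wall outer",[ray(w,*W(*p),.06)[:2].round(4).tolist() for p in((168,30),)])
print("div y",[ray(w,*W(*p),.06)[:2].round(4).tolist() for p in((110,22),(110,143),(105,255),(100,358),(95,457))])
T=lambda x,y:(240+x/4,210+y/4)
print("top div",[ray(t,*T(*p),.06)[:2].round(4).tolist() for p in((133,110),(233,110),(335,110),(437,110),(540,110),(641,110))])
print("tops wall", [ray(t,*T(*p),.06)[:2].round(4).tolist() for p in((385,66),(385,58),(385,157))])
print("tabs z~.045?",[ray(t,*T(*p),.05)[:2].round(4).tolist() for p in((387,54),(384,173))])
Wb=lambda x,y:(205+(x-215)/2.1,60+y/2.1)
print("caps w",[ray(w,*Wb(*p),.15)[:2].round(4).tolist() for p in((261,57),(306,325),(362,540))])
# overlay of a candidate model
def ov(d,cx,cy,yaw,caps,crop,sc):
    im=cv2.resize(d["image"][crop[1]:crop[3],crop[0]:crop[2],::-1],None,fx=sc,fy=sc,interpolation=cv2.INTER_CUBIC)
    q=lambda X:tuple(((proj(d,X)-crop[:2]+.5)*sc).astype(int).tolist())
    c,s=np.cos(yaw),np.sin(yaw);B=lambda x,y,z:(cx+c*x-s*y,cy+s*x+c*y,z)
    for x in(-.034,-.029,.029,.034): cv2.line(im,q(B(x,-.16,.06)),q(B(x,.16,.06)),(255,255,0),1)
    for k in range(6):
        for e in(-.0025,.0025): y=(k-2.5)*.063+e;cv2.line(im,q(B(-.034,y,.06)),q(B(.034,y,.06)),(255,0,255),1)
    for X in caps:
        for z,r in((.15,.014),(0,.024)):
            P=np.array([q((X[0]+r*np.cos(a),X[1]+r*np.sin(a),z)) for a in np.linspace(0,6.28,40)]);cv2.polylines(im,[P],True,(0,255,0),1)
    return im
caps=[(.4245,.1335),(.4390,-.0025),(.4655,-.1315)]
a=ov(t,.6165,-.0318,0.0,caps,(240,210,420,330),3.2);b=ov(w,.6165,-.0318,0.0,caps,(205,60,430,335),2.0)
cv2.imwrite("pics/ov.png",b);cv2.imwrite("pics/ovt.png",a)
```

```text
near wall ctr [[0.5871, 0.1238], [0.5888, -0.1804]]
far wall outer [[0.6478, 0.1236]]
div y [[0.6162, 0.1278], [0.6192, 0.0642], [0.6192, 0.0012], [0.6191, -0.0607], [0.6188, -0.1241]]
top div [[0.6133, 0.1252], [0.6149, 0.0634], [0.6166, 0.0003], [0.6182, -0.0628], [0.6199, -0.1265], [0.6216, -0.1891]]
tops wall [[0.6449, -0.03], [0.6499, -0.0299], [0.5882, -0.0313]]
tabs z~.045? [[0.6539, -0.0314], [0.5791, -0.0312]]
caps w [[0.4277, 0.1338], [0.4423, -0.0008], [0.4679, -0.1288]]
```

View pics/ov.png

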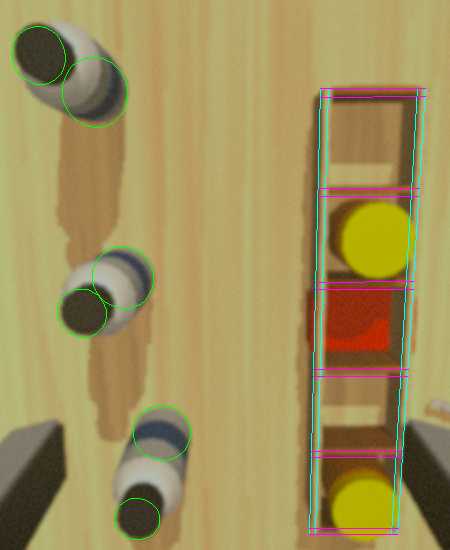

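View pics/ovt.png

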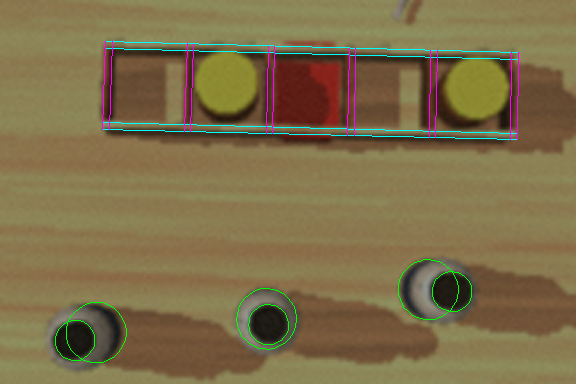

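Both overlays agree with the model within about 2 mm: caddy at (0.617, -0.031), yaw about 0. Next is the middle bottle.

Request:
{"op": "send_rows", "data": {"motion": [[0.094, 0, -0.03, 0.02, 0], [0.094, 0, -0.06, 0.05, 0], [0.094, 0.001, -0.0845, 0.085, 0], [0.094, 0.001, -0.0845, 0.125, 0], [0.094, 0.001, -0.0845, 0.16, 0]]}}

```text
t: 2.7
tcp_pos: [0.4383, -0.0021, 0.211]
tool_rot: [0.0, 0.705, 0.709, 0.0]
wrist_force: [1.1, -0.3, -0.8]
width: 1.0
grasp_force: 0.0
```

Request:
{"op": "send_rows", "data": {"motion": [[0.094, 0, 0, 0.02, 0], [0.094, 0, 0, 0.05, 0], [0.094, 0, 0, 0.08, 0], [0.094, 0, 0, 0.108, 0], [0.094, 0, 0, 0.124, 0]]}}

```text
t: 3.12
tcp_pos: [0.4384, -0.002, 0.0858]
tool_rot: [-0.002, 0.705, 0.709, -0.001]
wrist_force: [-0.1, -0.2, -0.1]
width: 0.999
grasp_force: 0.0
```

Request:
{"op": "send_rows", "data": {"motion": [[0.07, 0, 0, 0, 0], [0.0, 0, 0, 0, 0], [0.0, 0, 0, 0, 0], [0.0, 0, 0, 0, 0], [0.0, 0, 0, 0, 0]]}}

```text
t: 3.53
tcp_pos: [0.4417, -0.0025, 0.0897]
tool_rot: [0.001, 0.706, 0.708, 0.001]
wrist_force: [-0.6, -0.2, 0.0]
width: 0.682
grasp_force: 0.0
```

Request:
{"op": "send_rows", "data": {"motion": [[0.0, 0, 0, 0, 0], [0.0, 0, 0, 0, 0], [0.0, 0, 0, 0, 0], [0.0, 0, 0, 0, 0], [0.0, 0, 0, 0, 0]]}}

```text
t: 3.95
tcp_pos: [0.4408, -0.0024, 0.0889]
tool_rot: [0.0, 0.706, 0.708, 0.0]
wrist_force: [-1.1, 0.3, 3.8]
width: 0.509
grasp_force: 29.9
```

Request:
{"op": "send_rows", "data": {"motion": [[0.0, 0, 0, -0.01, 0], [0.0, 0, 0, -0.03, 0], [0.0, 0, 0, -0.06, 0], [0.0, 0, 0, -0.09, 0], [0.0, 0, 0, -0.11, 0]]}}

```text
t: 4.37
tcp_pos: [0.4412, -0.0025, 0.2006]
tool_rot: [0.001, 0.706, 0.708, 0.001]
wrist_force: [0.3, 0.2, -0.2]
width: 0.508
grasp_force: 29.9
```

Request:
{"op": "send_rows", "data": {"motion": [[0.0, 0, 0, 0, 0], [0.0, 0, 0, 0, 0], [0.0, 0, 0, 0, 0], [0.0, 0, 0, 0, 0], [0.0, 0, 0, 0, 0]]}}

```text
t: 4.78
tcp_pos: [0.4395, -0.0022, 0.1969]
tool_rot: [-0.001, 0.706, 0.708, -0.001]
wrist_force: [0.3, 0.2, -0.0]
width: 0.51
grasp_force: 29.9
```

Request:
{"op": "send_rows", "data": {"motion": [[0.0, 0, 0, 0, 0], [0.0, 0, 0, 0, 0], [0.0, 0, 0, 0, 0], [0.0, 0, 0, 0, 0], [0.0, 0, 0, 0, 0]]}}

```text
t: 5.2
tcp_pos: [0.4405, -0.0024, 0.1984]
tool_rot: [-0.0, 0.706, 0.708, -0.0]
wrist_force: [0.8, 0.4, -0.2]
width: 0.51
grasp_force: 29.9
```

Request:
{"op": "send_rows", "data": {"motion": [[0.0, 0, 0, 0, 0], [0.0, 0, 0, 0, 0], [0.0, 0, 0, 0, 0], [0.0, 0, 0, 0, 0], [0.0, 0, 0, 0, 0]]}}

```text
t: 5.62
tcp_pos: [0.4405, -0.0024, 0.1985]
tool_rot: [-0.0, 0.706, 0.708, 0.0]
wrist_force: [0.2, -0.1, 0.1]
width: 0.508
grasp_force: 29.9
```

Reads near 0 N, so this bottle is probably empty; the others will confirm it. Next, move it over the red pad.

Request:
{"op": "send_rows", "data": {"motion": [[0.0, -0.004, 0.02, 0, 0], [0.0, -0.01, 0.06, 0, 0], [0.0, -0.018, 0.1, 0, 0], [0.0, -0.025, 0.14, 0, 0], [0.0, -0.0285, 0.165, 0, 0]]}}

```text
t: 6.03
tcp_pos: [0.6096, -0.0314, 0.1981]
tool_rot: [0.001, 0.706, 0.708, 0.001]
wrist_force: [-0.3, -0.3, -0.5]
width: 0.51
grasp_force: 29.9
```

Request:
{"op": "send_rows", "data": {"motion": [[0.0, 0, 0.007, 0, 0], [0.0, 0, 0.0115, 0, 0], [0.0, 0, 0.0115, 0, 0], [0.0, 0, 0.0115, 0, 0], [0.0, 0, 0.0115, 0, 0]]}}

```text
t: 6.45
tcp_pos: [0.6155, -0.0299, 0.1988]
tool_rot: [-0.0, 0.706, 0.708, -0.0]
wrist_force: [0.5, -0.1, -1.1]
width: 0.505
grasp_force: 29.9
```

Run:
```python
from h import *
f=[]
for i in range(12):
    d=snapshot("top" if i%2 else "wrist"); f.append(get_state()["wrist_force"])
    if i==0:w=d
    if i==1:t=d
s=get_state();print(s["t"],s["tcp_pos"].round(4),R(s).round(3)[0],"F",np.mean(f,0).round(2),np.std(f,0).round(2))
a=cv2.resize(t["image"][210:330,240:420,::-1],None,fx=3.2,fy=3.2,interpolation=cv2.INTER_CUBIC)
b=cv2.resize(w["image"][:, 200:480,::-1],None,fx=1.2,fy=1.2,interpolation=cv2.INTER_CUBIC)[:600]
print(w["R"].round(3),(-w["R"].T@w["t"]).round(3))
o=np.zeros((576,780,3),np.uint8);b=b[:576];b=cv2.resize(b,(200,343));o[:384,:576]=a;o[:343,580:780]=b;cv2.imwrite("pics/p1.png",o)
```

```text
7.05 [ 0.6171 -0.0303  0.1984] [-0.003  1.     0.   ] F [-0.2   0.05 -0.64] [0.65 0.47 0.42]
[[ 1.     0.003 -0.   ]
 [ 0.003 -0.968  0.25 ]
 [ 0.001 -0.25  -0.968]] [0.616 0.042 0.361]
```

View pics/p1.png

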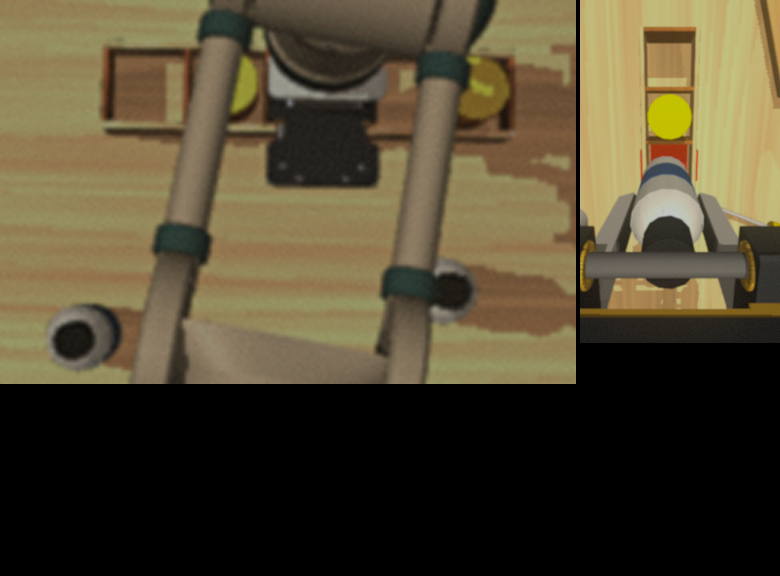

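Mean force is -0.64 N, so this is the empty one, and it is centred over the red cell. Lowering it.

Request:
{"op": "send_rows", "data": {"motion": [[0.0, -0.0005, 0, 0.012, 0], [0.0, -0.0005, 0, 0.028, 0], [0.0, -0.0005, 0, 0.044, 0], [0.0, -0.0005, 0, 0.06, 0], [0.0, -0.0005, 0, 0.07, 0]]}}

```text
t: 7.47
tcp_pos: [0.6163, -0.0307, 0.1268]
tool_rot: [-0.001, 0.706, 0.708, -0.001]
wrist_force: [0.5, -0.1, -1.0]
width: 0.506
grasp_force: 29.9
```

Request:
{"op": "send_rows", "data": {"motion": [[0.0, 0, 0, 0.005, 0], [0.0, 0, 0, 0.01, 0], [0.0, 0, 0, 0.013, 0], [0.0, 0, 0, 0.015, 0], [0.0, 0, 0, 0.0155, 0]]}}

```text
t: 7.88
tcp_pos: [0.6174, -0.0308, 0.1132]
tool_rot: [0.0, 0.706, 0.708, 0.0]
wrist_force: [-0.4, -0.2, -0.5]
width: 0.507
grasp_force: 29.9
```

Request:
{"op": "send_rows", "data": {"motion": [[0.0, 0, 0, 0.001, 0], [0.0, 0, 0, 0.002, 0], [0.0, 0, 0, 0.003, 0], [0.0, 0, 0, 0.004, 0], [0.0, 0, 0, 0.004, 0]]}}

```text
t: 8.3
tcp_pos: [0.6173, -0.0308, 0.109]
tool_rot: [0.0, 0.706, 0.708, 0.0]
wrist_force: [-0.5, 0.1, -0.2]
width: 0.51
grasp_force: 29.9
```

Request:
{"op": "send_rows", "data": {"motion": [[0.0, 0, 0, 0, 0], [0.0, 0, 0, 0, 0], [0.0, 0, 0, 0, 0], [0.0, 0, 0, 0, 0], [0.0, 0, 0, 0, 0]]}}

```text
t: 8.72
tcp_pos: [0.6172, -0.0308, 0.109]
tool_rot: [0.0, 0.706, 0.708, 0.0]
wrist_force: [0.5, 0.3, 0.1]
width: 0.506
grasp_force: 29.9
```

Request:
{"op": "send_rows", "data": {"motion": [[0.0, 0, 0, 0.0005, 0], [0.0, 0, 0, 0.001, 0], [0.0, 0, 0, 0.001, 0], [0.0, 0, 0, 0.001, 0], [0.0, 0, 0, 0.001, 0]]}}

```text
t: 9.13
tcp_pos: [0.6172, -0.0308, 0.108]
tool_rot: [0.0, 0.706, 0.708, 0.0]
wrist_force: [0.0, 0.2, -0.6]
width: 0.51
grasp_force: 29.9
```

Request:
{"op": "send_rows", "data": {"motion": [[0.05, 0, 0, 0, 0], [0.053, 0, 0, 0, 0], [0.06, 0, 0, 0, 0], [0.075, 0, 0, 0, 0], [0.094, 0, 0, 0, 0]]}}

```text
t: 9.55
tcp_pos: [0.6171, -0.0308, 0.1079]
tool_rot: [-0.0, 0.706, 0.708, -0.0]
wrist_force: [-0.3, -0.7, -0.6]
width: 0.74
grasp_force: 0.0
```

Request:
{"op": "send_rows", "data": {"motion": [[0.094, 0, 0, 0, 0], [0.094, 0, 0, 0, 0], [0.094, 0, 0, -0.003, 0], [0.094, 0, 0, -0.012, 0], [0.094, 0, 0, -0.03, 0]]}}

```text
t: 9.97
tcp_pos: [0.6157, -0.0306, 0.1368]
tool_rot: [-0.002, 0.706, 0.708, -0.001]
wrist_force: [0.1, -0.5, -0.2]
width: 0.997
grasp_force: 0.0
```

Request:
{"op": "send_rows", "data": {"motion": [[0.094, 0, 0, -0.03, 0], [0.094, 0, 0, -0.065, 0], [0.094, 0, 0, -0.1, 0], [0.094, 0, 0, -0.13, 0], [0.094, 0, 0, -0.14, 0]]}}

```text
t: 10.38
tcp_pos: [0.6192, -0.0311, 0.2844]
tool_rot: [0.004, 0.706, 0.708, 0.003]
wrist_force: [0.6, -1.0, -0.4]
width: 1.002
grasp_force: 0.0
```

Run:
```python
from h import *
s=get_state();print(s["t"],s["tcp_pos"].round(4))
w=snapshot("wrist")
h=cv2.cvtColor(w["image"],cv2.COLOR_RGB2HSV);V=h[:,:,2]
print("expect cap top px",proj(w,(.617,-.031,.17)),"foot",proj(w,(.617,-.031,.02)),"shoulder", proj(w,(.617,-.031,.128)))
cv2.imwrite("pics/w2.png",w["image"][:,:,::-1])
sd=snapshot("side");np.savez("s2.npz",**sd);c=sd["image"][150:330,220:380,::-1];cv2.imwrite("pics/both.png",np.hstack([cv2.resize(w["image"][:,150:500,::-1],(409,560)),cv2.resize(c,(390,439)).copy() if 0 else np.vstack([cv2.resize(c,(390,439)),np.zeros((121,390,3),np.uint8)])]))
```

```text
10.3833 [ 0.6192 -0.0311  0.2844]
expect cap top px [316.58989836 240.12934769] foot [316.86836779 209.98156687] shoulder [316.69285453 228.98306167]
```

View pics/both.png

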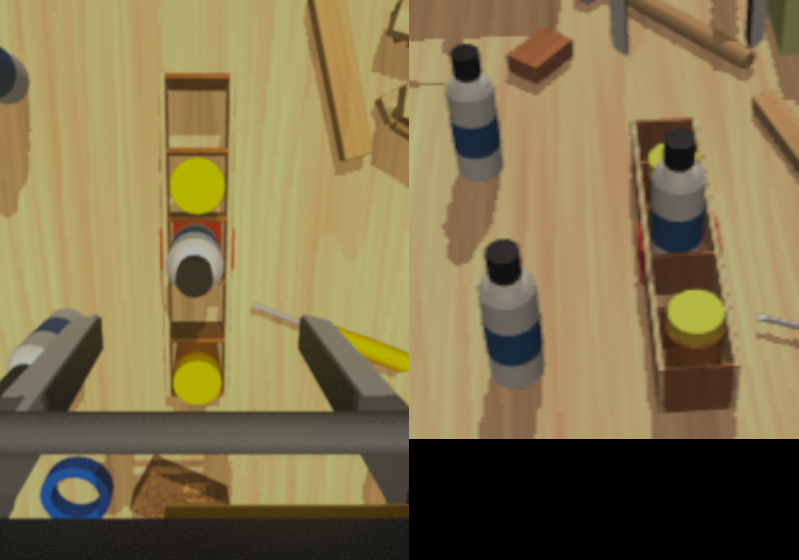

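Empty bottle stands upright in the red cell, cap at about (194,275) in the left half of the picture. Next is the left bottle.

Request:
{"op": "send_rows", "data": {"motion": [[0.094, 0.02, -0.025, 0, 0], [0.094, 0.05, -0.06, 0, 0], [0.094, 0.08, -0.095, 0, 0], [0.094, 0.11, -0.13, 0, 0], [0.094, 0.14, -0.163, 0, 0]]}}

```text
t: 10.9
tcp_pos: [0.4627, 0.0985, 0.2752]
tool_rot: [-0.002, 0.706, 0.708, -0.002]
wrist_force: [1.0, -0.1, 0.6]
width: 1.001
grasp_force: 0.0
```

Request:
{"op": "send_rows", "data": {"motion": [[0.094, 0.015, -0.018, 0, 0], [0.094, 0.0243, -0.028, 0.01, 0], [0.094, 0.0243, -0.028, 0.035, 0], [0.094, 0.0243, -0.028, 0.06, 0], [0.094, 0.0243, -0.028, 0.07, 0]]}}

```text
t: 11.32
tcp_pos: [0.4338, 0.122, 0.2034]
tool_rot: [-0.003, 0.706, 0.709, -0.003]
wrist_force: [0.0, -0.3, -0.6]
width: 1.0
grasp_force: 0.0
```

Run:
```python
from h import *
w=snapshot("wrist");s=get_state();print(s["t"],s["tcp_pos"].round(4),R(s)[0].round(3))
V=cv2.cvtColor(w["image"],cv2.COLOR_RGB2GRAY)
p=proj(w,(.426,.1335,.15));print(p)
m=np.zeros(V.shape,bool);y,x=int(p[1]),int(p[0]);m[max(0,y-60):y+60,x-60:x+60]=1
for c,a in blobs((V<50)&m,amin=150): print(c.round(1),a,ray(w,*c,.147).round(4))
```

```text
11.3667 [0.4337 0.1217 0.2028] [-0.004  1.    -0.01 ]
[309.31063746 246.7652456 ]
```

Run:
```python
from h import *
w=snapshot("wrist");s=get_state();print(s["t"],s["tcp_pos"].round(4),R(s)[0].round(3))
V=cv2.cvtColor(w["image"],cv2.COLOR_RGB2GRAY)
m=np.zeros(V.shape,bool);m[190:330,255:365]=1
for c,a in blobs((V<75)&m,amin=150): print(c.round(1),a,ray(w,*c,.147).round(4))
cv2.imwrite("pics/w3.png",w["image"][:,:,::-1][:400,150:500])
```

```text
11.4167 [0.4351 0.1218 0.2048] [-0.003  1.    -0.008]
[308.4 239.6] 1425 [0.4251 0.1375 0.147 ]
```

View pics/w3.png

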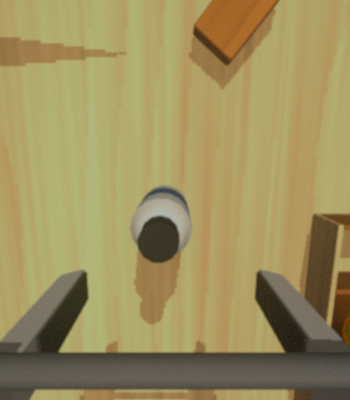

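Wrist view: cap at (158,239) in the crop, between the fingers but about 13 mm ahead in y; (the last move fell short). Correct and descend.

Request:
{"op": "send_rows", "data": {"motion": [[0.094, 0.006, -0.005, 0, 0], [0.094, 0.0125, -0.009, 0.005, 0], [0.094, 0.0125, -0.009, 0.01, 0], [0.094, 0.0125, -0.009, 0.01, 0], [0.094, 0.0125, -0.009, 0.01, 0]]}}

```text
t: 11.83
tcp_pos: [0.4287, 0.1347, 0.1982]
tool_rot: [0.0, 0.706, 0.708, 0.0]
wrist_force: [0.1, 0.2, -0.7]
width: 0.998
grasp_force: 0.0
```

Request:
{"op": "send_rows", "data": {"motion": [[0.094, 0, 0, 0, 0], [0.094, 0, 0, 0, 0], [0.094, 0, 0, 0, 0], [0.094, 0, 0, 0, 0], [0.094, 0, 0, 0, 0]]}}

```text
t: 12.25
tcp_pos: [0.4288, 0.1345, 0.1981]
tool_rot: [0.0, 0.706, 0.708, 0.0]
wrist_force: [0.7, 0.2, 0.3]
width: 1.003
grasp_force: 0.0
```

Run:
```python
from h import *
w=snapshot("wrist");s=get_state();print(s["t"],s["tcp_pos"].round(4),R(s).round(3)[0],s["wrist_force"].round(1))
V=cv2.cvtColor(w["image"],cv2.COLOR_RGB2GRAY);m=np.zeros(V.shape,bool);m[190:345,250:375]=1
for c,a in blobs((V<75)&m,amin=150): print(c.round(1),a,ray(w,*c,.147).round(4))
# predict blob centroid for the cap solid at given centre
for y in(.1325,.1345,.1365):
    P=[];
    for z in(.124,.15):P+= [proj(w,(.4255+.014*np.cos(a),y+.014*np.sin(a),z)) for a in np.linspace(0,6.28,40)]
    im=np.zeros(V.shape,np.uint8);cv2.fillConvexPoly(im,cv2.convexHull(np.array(P,np.float32)).astype(np.int32),1)
    print(y,blobs(im))
```

```text
12.3 [0.4287 0.1345 0.198 ] [-0.003  1.     0.   ] [-0.3 -0.   0.1]
[317.8 207.5] 167 [0.427  0.1724 0.147 ]
[314.4 259.5] 1508 [0.4248 0.1381 0.147 ]
0.1325 [(array([315.17637363, 263.70164835]), np.int32(1820))]
0.1345 [(array([315.0888521 , 261.01048565]), np.int32(1812))]
0.1365 [(array([315.13922652, 258.23756906]), np.int32(1810))]
```

Request:
{"op": "send_rows", "data": {"motion": [[0.094, 0.001, -0.0035, 0.015, 0], [0.094, 0.001, -0.0035, 0.045, 0], [0.094, 0.001, -0.0035, 0.075, 0], [0.094, 0.001, -0.0035, 0.1, 0], [0.094, 0.001, -0.0035, 0.1095, 0]]}}

```text
t: 12.72
tcp_pos: [0.4227, 0.1351, 0.0855]
tool_rot: [-0.002, 0.706, 0.708, -0.002]
wrist_force: [-0.6, 0.1, 0.6]
width: 0.996
grasp_force: 0.0
```

Request:
{"op": "send_rows", "data": {"motion": [[0.07, 0, 0, 0, 0], [0.0, 0, 0, 0, 0], [0.0, 0, 0, 0, 0], [0.0, 0, 0, 0, 0], [0.0, 0, 0, 0, 0]]}}

```text
t: 13.13
tcp_pos: [0.4261, 0.1357, 0.0895]
tool_rot: [0.001, 0.706, 0.708, 0.001]
wrist_force: [-0.3, -0.0, 0.8]
width: 0.683
grasp_force: 0.0
```

Request:
{"op": "send_rows", "data": {"motion": [[0.0, 0, 0, 0, 0], [0.0, 0, 0, 0, 0], [0.0, 0, 0, 0, 0], [0.0, 0, 0, 0, 0], [0.0, 0, 0, 0, 0]]}}

```text
t: 13.55
tcp_pos: [0.4252, 0.1356, 0.0888]
tool_rot: [0.0, 0.706, 0.708, 0.0]
wrist_force: [-0.9, -0.0, 4.7]
width: 0.51
grasp_force: 30.0
```

Request:
{"op": "send_rows", "data": {"motion": [[0.0, 0, 0, 0, 0], [0.0, 0, 0, 0, 0], [0.0, 0, 0, 0, 0], [0.0, 0, 0, 0, 0], [0.0, 0, 0, 0, 0]]}}

```text
t: 13.97
tcp_pos: [0.4252, 0.1356, 0.0888]
tool_rot: [0.0, 0.706, 0.708, 0.0]
wrist_force: [-2.1, 0.0, 4.6]
width: 0.506
grasp_force: 30.0
```

Request:
{"op": "send_rows", "data": {"motion": [[0.0, 0, 0, -0.01, 0], [0.0, 0, 0, -0.03, 0], [0.0, 0, 0, -0.06, 0], [0.0, 0, 0, -0.09, 0], [0.0, 0, 0, -0.11, 0]]}}

```text
t: 14.38
tcp_pos: [0.4257, 0.1356, 0.2002]
tool_rot: [0.001, 0.706, 0.708, 0.001]
wrist_force: [0.8, -0.2, -3.1]
width: 0.509
grasp_force: 30.0
```

Request:
{"op": "send_rows", "data": {"motion": [[0.0, 0, 0, 0, 0], [0.0, 0, 0, 0, 0], [0.0, 0, 0, 0, 0], [0.0, 0, 0, 0, 0], [0.0, 0, 0, 0, 0]]}}

```text
t: 14.8
tcp_pos: [0.424, 0.1353, 0.1967]
tool_rot: [-0.001, 0.706, 0.708, -0.001]
wrist_force: [0.6, 0.2, -3.3]
width: 0.502
grasp_force: 30.0
```

Run:
```python
from h import *
f=[]
for i in range(8): w=snapshot("wrist");f.append(get_state()["wrist_force"])
s=get_state();print(s["t"],s["tcp_pos"].round(4),R(s).round(3)[0],"F",np.mean(f,0).round(2))
```

```text
15.2 [0.4252 0.1355 0.1984] [-0.003  1.     0.   ] F [ 0.07 -0.04 -2.5 ]
```

This one weighs 2.5 N, so it is full. It goes to the left free cell.

Request:
{"op": "send_rows", "data": {"motion": [[0.0, -0.004, 0.015, 0, 0], [0.0, -0.012, 0.05, 0, 0], [0.0, -0.02, 0.085, 0, 0], [0.0, -0.028, 0.12, 0, 0], [0.0, -0.034, 0.155, 0, 0]]}}

```text
t: 15.62
tcp_pos: [0.583, 0.1009, 0.1984]
tool_rot: [0.001, 0.706, 0.708, 0.0]
wrist_force: [1.1, 0.2, -2.4]
width: 0.505
grasp_force: 30.0
```

Request:
{"op": "send_rows", "data": {"motion": [[0.0, -0.004, 0.02, 0, 0], [0.0, -0.0065, 0.032, 0, 0], [0.0, -0.0065, 0.037, 0, 0], [0.0, -0.0065, 0.037, 0, 0], [0.0, -0.0065, 0.037, 0, 0]]}}

```text
t: 16.03
tcp_pos: [0.6169, 0.0956, 0.198]
tool_rot: [-0.001, 0.706, 0.708, -0.0]
wrist_force: [-0.7, 0.2, -2.8]
width: 0.508
grasp_force: 30.0
```

Request:
{"op": "send_rows", "data": {"motion": [[0.0, 0, 0, 0, 0], [0.0, 0, 0, 0, 0], [0.0, 0, 0, 0, 0], [0.0, 0, 0, 0, 0], [0.0, 0, 0, 0, 0]]}}

```text
t: 16.45
tcp_pos: [0.6169, 0.0958, 0.1988]
tool_rot: [0.0, 0.706, 0.708, 0.0]
wrist_force: [0.1, -0.2, -2.8]
width: 0.505
grasp_force: 30.0
```

Run:
```python
from h import *
w=snapshot("wrist");s=get_state();print(s["t"],s["tcp_pos"].round(4),R(s).round(3)[0])
h=cv2.cvtColor(w["image"],cv2.COLOR_RGB2HSV)
# bottle-in-hand: dark cap blob & predicted if centred at TCP
V=cv2.cvtColor(w["image"],cv2.COLOR_RGB2GRAY);x,y,z=s["tcp_pos"]
m=np.zeros(V.shape,bool);m[240:372,265:375]=1
f=z-.089
print([(c.round(1),a) for c,a in blobs((V<75)&m,amin=150)])
for dy in(-.003,0,.003): print(dy,"top rim +y", proj(w,(x,y+dy+.014,f+.15)).round(1),"rim +y low",proj(w,(x,y+dy+.014,f+.124)).round(1))
```

```text
16.5 [0.617  0.0958 0.1988] [-0.004  1.     0.   ]
[(array([319.5, 244.7]), np.int32(406)), (array([268.8, 307.3]), np.int32(300)), (array([321.4, 334.5]), np.int32(3455))]
-0.003 top rim +y [320.6 342.2] rim +y low [320.6 307.4]
0 top rim +y [320.6 334.1] rim +y low [320.6 300.6]
0.003 top rim +y [320.6 325.8] rim +y low [320.7 293.7]
```

Request:
{"op": "send_rows", "data": {"motion": [[0.0, -0.0008, 0, 0.008, 0], [0.0, -0.0008, 0, 0.02, 0], [0.0, -0.0008, 0, 0.03, 0], [0.0, -0.0008, 0, 0.037, 0], [0.0, -0.0008, 0, 0.04, 0]]}}

```text
t: 16.92
tcp_pos: [0.6163, 0.0948, 0.1566]
tool_rot: [-0.001, 0.706, 0.708, -0.001]
wrist_force: [-0.1, 0.2, -2.2]
width: 0.504
grasp_force: 30.0
```

```bash
cat > g.py <<'E'
from h import *
w=snapshot("wrist");s=get_state();print(s["t"],s["tcp_pos"].round(4),s["wrist_force"].round(1))
V=cv2.cvtColor(w["image"],cv2.COLOR_RGB2GRAY);x,y,z=s["tcp_pos"];f=z-.089
print("col 320 grey",V[284:316:2,320].tolist())
for dy in(-.003,0,.003): print(dy,proj(w,(x,y+dy+.014,f+.124)).round(1))
E
python3 g.py
```

```text
16.9667 [0.6164 0.0948 0.1566] [ 0.  -0.2 -3.3]
col 320 grey [191, 189, 192, 192, 192, 193, 194, 193, 186, 107, 47, 46, 50, 41, 47, 42]
-0.003 [320.3 307.5]
0 [320.3 300.6]
0.003 [320.3 293.7]
```

The bottle is centred in the grip to within 1 mm. Lowering.

Request:
{"op": "send_rows", "data": {"motion": [[0.0, 0, 0, 0.008, 0], [0.0, 0, 0, 0.018, 0], [0.0, 0, 0, 0.03, 0], [0.0, 0, 0, 0.042, 0], [0.0, 0, 0, 0.05, 0]]}}

```text
t: 17.38
tcp_pos: [0.6167, 0.0949, 0.1069]
tool_rot: [-0.001, 0.706, 0.708, -0.001]
wrist_force: [-0.5, 0.1, -3.2]
width: 0.507
grasp_force: 30.0
```

Request:
{"op": "send_rows", "data": {"motion": [[0.0, 0, 0, 0.004, 0], [0.0, 0, 0, 0.007, 0], [0.0, 0, 0, 0.009, 0], [0.0, 0, 0, 0.01, 0], [0.0, 0, 0, 0.01, 0]]}}

```text
t: 17.8
tcp_pos: [0.6176, 0.0949, 0.0987]
tool_rot: [0.0, 0.706, 0.708, 0.0]
wrist_force: [0.2, 0.1, -2.4]
width: 0.504
grasp_force: 30.0
```

Request:
{"op": "send_rows", "data": {"motion": [[0.0, 0, 0, 0.0005, 0], [0.0, 0, 0, 0.001, 0], [0.0, 0, 0, 0.0015, 0], [0.0, 0, 0, 0.0015, 0], [0.0, 0, 0, 0.0015, 0]]}}

```text
t: 18.22
tcp_pos: [0.6173, 0.0949, 0.0971]
tool_rot: [0.0, 0.706, 0.708, 0.0]
wrist_force: [-0.1, 0.9, -2.5]
width: 0.506
grasp_force: 30.0
```

Request:
{"op": "send_rows", "data": {"motion": [[0.0, 0, 0, 0.0003, 0], [0.0, 0, 0, 0.0006, 0], [0.0, 0, 0, 0.001, 0], [0.0, 0, 0, 0.001, 0], [0.0, 0, 0, 0.001, 0]]}}

```text
t: 18.63
tcp_pos: [0.6173, 0.0949, 0.0969]
tool_rot: [0.0, 0.706, 0.708, 0.0]
wrist_force: [-2.0, -0.9, 6.0]
width: 0.507
grasp_force: 30.0
```

Contact with the floor (+6 N). Release and go up.

Request:
{"op": "send_rows", "data": {"motion": [[0.05, 0, 0, 0, 0], [0.053, 0, 0, 0, 0], [0.06, 0, 0, 0, 0], [0.075, 0, 0, 0, 0], [0.094, 0, 0, 0, 0]]}}

```text
t: 19.05
tcp_pos: [0.6174, 0.0949, 0.0957]
tool_rot: [-0.0, 0.706, 0.708, 0.0]
wrist_force: [0.6, 0.2, -0.0]
width: 0.738
grasp_force: 0.0
```

Request:
{"op": "send_rows", "data": {"motion": [[0.094, 0, 0, 0, 0], [0.094, 0, 0, 0, 0], [0.094, 0, 0, -0.003, 0], [0.094, 0, 0, -0.012, 0], [0.094, 0, 0, -0.03, 0]]}}

```text
t: 19.47
tcp_pos: [0.6159, 0.0948, 0.1248]
tool_rot: [-0.001, 0.706, 0.708, -0.002]
wrist_force: [-0.1, -0.3, 0.6]
width: 0.996
grasp_force: 0.0
```

Request:
{"op": "send_rows", "data": {"motion": [[0.094, 0, 0, -0.03, 0], [0.094, 0, 0, -0.065, 0], [0.094, 0, 0, -0.1, 0], [0.094, 0, 0, -0.13, 0], [0.094, 0, 0, -0.15, 0]]}}

```text
t: 19.88
tcp_pos: [0.6183, 0.095, 0.2809]
tool_rot: [0.002, 0.706, 0.708, 0.002]
wrist_force: [0.3, -0.5, -0.1]
width: 1.002
grasp_force: 0.0
```

Request:
{"op": "send_rows", "data": {"motion": [[0.094, -0.02, -0.015, 0, 0], [0.094, -0.05, -0.035, 0, 0], [0.094, -0.08, -0.055, 0, 0], [0.094, -0.11, -0.075, 0, 0], [0.094, -0.14, -0.095, 0, 0]]}}

```text
t: 20.3
tcp_pos: [0.5217, -0.0464, 0.277]
tool_rot: [0.001, 0.706, 0.709, 0.0]
wrist_force: [1.4, -0.4, 0.2]
width: 1.003
grasp_force: 0.0
```

Request:
{"op": "send_rows", "data": {"motion": [[0.094, -0.025, -0.015, 0, 0], [0.094, -0.055, -0.035, 0, 0], [0.094, -0.08, -0.052, 0.01, 0], [0.094, -0.085, -0.055, 0.04, 0], [0.094, -0.085, -0.055, 0.07, 0]]}}

```text
t: 20.72
tcp_pos: [0.4681, -0.1331, 0.2076]
tool_rot: [0.003, 0.707, 0.707, 0.001]
wrist_force: [0.2, 1.1, -0.3]
width: 0.998
grasp_force: 0.0
```

Request:
{"op": "send_rows", "data": {"motion": [[0.094, 0, 0, 0, 0], [0.094, 0, 0, 0, 0], [0.094, 0, 0, 0, 0], [0.094, 0, 0, 0, 0], [0.094, 0, 0, 0, 0]]}}

```text
t: 21.13
tcp_pos: [0.4694, -0.1307, 0.2078]
tool_rot: [0.002, 0.706, 0.709, 0.001]
wrist_force: [0.5, 0.3, 0.3]
width: 0.998
grasp_force: 0.0
```

Run:
```python
from h import *
w=snapshot("wrist");s=get_state();print(s["t"],s["tcp_pos"].round(4),R(s).round(3)[0],s["wrist_force"].round(1))
V=cv2.cvtColor(w["image"],cv2.COLOR_RGB2GRAY);m=np.zeros(V.shape,bool);m[190:345,240:385]=1
for c,a in blobs((V<75)&m,amin=150): print(c.round(1),a,ray(w,*c,.147).round(4))
for y in(-.134,-.1315,-.129):
    P=[]
    for z in(.124,.15):P+= [proj(w,(.467+.014*np.cos(a),y+.014*np.sin(a),z)) for a in np.linspace(0,6.28,40)]
    im=np.zeros(V.shape,np.uint8);cv2.fillConvexPoly(im,cv2.convexHull(np.array(P,np.float32)).astype(np.int32),1)
    print(y,blobs(im))
```

```text
21.1833 [ 0.4691 -0.1307  0.2074] [-0.004  1.     0.003] [ 0.5 -0.1  0.5]
[315.3 258.8] 1348 [ 0.466  -0.1297  0.147 ]
-0.134 [(array([316.42594787, 260.92180095]), np.int32(1688))]
-0.1315 [(array([316.37171838, 257.52625298]), np.int32(1676))]
-0.129 [(array([316.36450839, 254.2440048 ]), np.int32(1668))]
```

Request:
{"op": "send_rows", "data": {"motion": [[0.094, -0.001, -0.003, 0.015, 0], [0.094, -0.001, -0.003, 0.045, 0], [0.094, -0.001, -0.003, 0.08, 0], [0.094, -0.001, -0.003, 0.108, 0], [0.094, -0.001, -0.003, 0.119, 0]]}}

```text
t: 21.6
tcp_pos: [0.4632, -0.1306, 0.0843]
tool_rot: [-0.002, 0.706, 0.708, -0.001]
wrist_force: [-1.1, 0.7, -0.2]
width: 1.005
grasp_force: 0.0
```

Request:
{"op": "send_rows", "data": {"motion": [[0.07, 0, 0, 0, 0], [0.0, 0, 0, 0, 0], [0.0, 0, 0, 0, 0], [0.0, 0, 0, 0, 0], [0.0, 0, 0, 0, 0]]}}

```text
t: 22.02
tcp_pos: [0.4661, -0.132, 0.0883]
tool_rot: [0.001, 0.706, 0.708, 0.001]
wrist_force: [1.3, 0.7, -0.4]
width: 0.683
grasp_force: 0.0
```

Request:
{"op": "send_rows", "data": {"motion": [[0.0, 0, 0, 0, 0], [0.0, 0, 0, 0, 0], [0.0, 0, 0, 0, 0], [0.0, 0, 0, 0, 0], [0.0, 0, 0, 0, 0]]}}

```text
t: 22.43
tcp_pos: [0.4654, -0.1318, 0.0875]
tool_rot: [0.0, 0.706, 0.708, 0.0]
wrist_force: [-0.6, -0.6, 4.3]
width: 0.505
grasp_force: 30.0
```

Request:
{"op": "send_rows", "data": {"motion": [[0.0, 0, 0, 0, 0], [0.0, 0, 0, 0, 0], [0.0, 0, 0, 0, 0], [0.0, 0, 0, 0, 0], [0.0, 0, 0, 0, 0]]}}

```text
t: 22.85
tcp_pos: [0.4654, -0.1318, 0.0874]
tool_rot: [0.0, 0.706, 0.708, 0.0]
wrist_force: [0.3, 1.3, 5.4]
width: 0.506
grasp_force: 30.0
```

Request:
{"op": "send_rows", "data": {"motion": [[0.0, 0, 0, -0.01, 0], [0.0, 0, 0, -0.03, 0], [0.0, 0, 0, -0.06, 0], [0.0, 0, 0, -0.09, 0], [0.0, 0, 0, -0.11, 0]]}}

```text
t: 23.27
tcp_pos: [0.4652, -0.1317, 0.1985]
tool_rot: [0.0, 0.706, 0.708, 0.0]
wrist_force: [0.9, -0.1, -1.8]
width: 0.504
grasp_force: 30.0
```

Request:
{"op": "send_rows", "data": {"motion": [[0.0, 0, 0, 0, 0], [0.0, 0, 0, 0, 0], [0.0, 0, 0, 0, 0], [0.0, 0, 0, 0, 0], [0.0, 0, 0, 0, 0]]}}

```text
t: 23.68
tcp_pos: [0.4639, -0.1312, 0.1951]
tool_rot: [-0.002, 0.706, 0.708, -0.001]
wrist_force: [-0.2, 0.4, -2.0]
width: 0.504
grasp_force: 30.0
```

```bash
python3 - <<'E'
from h import *
f=[]
for i in range(8): w=snapshot("wrist");f.append(get_state()["wrist_force"])
print("F",np.mean(f,0).round(2))
E
python3 g.py
```

```text
F [ 0.26  0.15 -2.26]
24.1333 [ 0.465  -0.1316  0.1969] [ 0.   0.1 -2.4]
col 320 grey [198, 201, 201, 201, 201, 202, 202, 200, 203, 202, 158, 60, 52, 48, 52, 51]
-0.003 [320.4 307.5]
0 [320.4 300.7]
0.003 [320.4 293.7]
```

Full as well (2.26 N). It goes to the right free cell.

Request:
{"op": "send_rows", "data": {"motion": [[0.0, 0.004, 0.015, 0, 0], [0.0, 0.014, 0.045, 0, 0], [0.0, 0.024, 0.08, 0, 0], [0.0, 0.032, 0.115, 0, 0], [0.0, 0.036, 0.135, 0, 0]]}}

```text
t: 24.55
tcp_pos: [0.6037, -0.0942, 0.1969]
tool_rot: [0.001, 0.706, 0.709, 0.001]
wrist_force: [0.1, -0.5, -1.6]
width: 0.507
grasp_force: 30.0
```

Request:
{"op": "send_rows", "data": {"motion": [[0.0, 0.0015, 0.01, 0, 0], [0.0, 0.002, 0.017, 0, 0], [0.0, 0.002, 0.017, 0, 0], [0.0, 0.002, 0.017, 0, 0], [0.0, 0.002, 0.017, 0, 0]]}}

```text
t: 24.97
tcp_pos: [0.6154, -0.0935, 0.1971]
tool_rot: [-0.0, 0.706, 0.708, -0.0]
wrist_force: [-0.0, -0.4, -2.3]
width: 0.508
grasp_force: 30.0
```

Request:
{"op": "send_rows", "data": {"motion": [[0.0, 0, 0, 0.008, 0], [0.0, 0, 0, 0.02, 0], [0.0, 0, 0, 0.03, 0], [0.0, 0, 0, 0.037, 0], [0.0, 0, 0, 0.04, 0]]}}

```text
t: 25.38
tcp_pos: [0.6155, -0.093, 0.1553]
tool_rot: [-0.001, 0.706, 0.708, -0.001]
wrist_force: [-0.4, -0.4, -2.2]
width: 0.505
grasp_force: 30.0
```

```bash
python3 g.py
```

```text
25.4333 [ 0.6157 -0.093   0.1553] [-0.4  0.  -2.2]
col 320 grey [193, 195, 195, 197, 197, 196, 198, 197, 197, 197, 152, 56, 47, 45, 46, 48]
-0.003 [320.5 307.3]
0 [320.5 300.4]
0.003 [320.5 293.5]
```

Request:
{"op": "send_rows", "data": {"motion": [[0.0, 0, 0, 0.008, 0], [0.0, 0, 0, 0.018, 0], [0.0, 0, 0, 0.03, 0], [0.0, 0, 0, 0.042, 0], [0.0, 0, 0, 0.05, 0]]}}

```text
t: 25.85
tcp_pos: [0.6163, -0.0929, 0.1053]
tool_rot: [-0.001, 0.706, 0.708, -0.0]
wrist_force: [-0.1, 0.1, -2.5]
width: 0.505
grasp_force: 30.0
```

Request:
{"op": "send_rows", "data": {"motion": [[0.0, 0, 0, 0.004, 0], [0.0, 0, 0, 0.007, 0], [0.0, 0, 0, 0.009, 0], [0.0, 0, 0, 0.01, 0], [0.0, 0, 0, 0.01, 0]]}}

```text
t: 26.27
tcp_pos: [0.6171, -0.0932, 0.0972]
tool_rot: [0.0, 0.706, 0.708, 0.0]
wrist_force: [0.5, -0.3, -1.1]
width: 0.504
grasp_force: 30.0
```

Request:
{"op": "send_rows", "data": {"motion": [[0.0, 0, 0, 0.0005, 0], [0.0, 0, 0, 0.001, 0], [0.0, 0, 0, 0.0015, 0], [0.0, 0, 0, 0.0015, 0], [0.0, 0, 0, 0.0015, 0]]}}

```text
t: 26.68
tcp_pos: [0.6169, -0.0931, 0.0956]
tool_rot: [0.0, 0.706, 0.708, 0.0]
wrist_force: [-0.5, 0.1, -2.1]
width: 0.503
grasp_force: 30.0
```

Request:
{"op": "send_rows", "data": {"motion": [[0.0, 0, 0, 0.0003, 0], [0.0, 0, 0, 0.0006, 0], [0.0, 0, 0, 0.0008, 0], [0.0, 0, 0, 0.0008, 0], [0.0, 0, 0, 0.0008, 0]]}}

```text
t: 27.1
tcp_pos: [0.617, -0.0931, 0.0955]
tool_rot: [0.0, 0.706, 0.708, 0.0]
wrist_force: [-1.4, 0.4, 6.2]
width: 0.502
grasp_force: 30.0
```

Request:
{"op": "send_rows", "data": {"motion": [[0.05, 0, 0, 0, 0], [0.053, 0, 0, 0, 0], [0.06, 0, 0, 0, 0], [0.075, 0, 0, 0, 0], [0.094, 0, 0, 0, 0]]}}

```text
t: 27.52
tcp_pos: [0.6169, -0.0931, 0.0944]
tool_rot: [-0.0, 0.706, 0.708, 0.0]
wrist_force: [0.4, -0.6, -0.4]
width: 0.739
grasp_force: 0.0
```

Request:
{"op": "send_rows", "data": {"motion": [[0.094, 0, 0, 0, 0], [0.094, 0, 0, 0, 0], [0.094, 0, 0, -0.003, 0], [0.094, 0, 0, -0.012, 0], [0.094, 0, 0, -0.03, 0]]}}

```text
t: 27.93
tcp_pos: [0.6155, -0.0928, 0.1236]
tool_rot: [-0.002, 0.706, 0.708, -0.001]
wrist_force: [0.4, -0.3, -0.6]
width: 0.998
grasp_force: 0.0
```

Request:
{"op": "send_rows", "data": {"motion": [[0.094, 0, 0, -0.03, 0], [0.094, 0, 0, -0.065, 0], [0.094, 0, 0, -0.1, 0], [0.094, 0, 0, -0.13, 0], [0.094, 0, 0, -0.15, 0]]}}

```text
t: 28.35
tcp_pos: [0.6179, -0.0934, 0.2796]
tool_rot: [0.003, 0.706, 0.708, 0.002]
wrist_force: [0.2, 0.0, 0.5]
width: 0.996
grasp_force: 0.0
```

Request:
{"op": "send_rows", "data": {"motion": [[0.094, 0, -0.03, 0, 0], [0.094, 0, -0.07, 0, 0], [0.094, 0, -0.11, 0, 0], [0.094, 0, -0.15, 0, 0], [0.094, 0, -0.19, 0, 0]]}}

```text
t: 28.77
tcp_pos: [0.425, -0.0936, 0.2753]
tool_rot: [0.001, 0.706, 0.708, 0.0]
wrist_force: [-0.8, -0.4, 0.6]
width: 1.002
grasp_force: 0.0
```

Request:
{"op": "send_rows", "data": {"motion": [[0.094, 0, -0.03, 0, 0], [0.094, 0, -0.07, 0, 0], [0.094, 0, -0.1, 0, 0], [0.094, 0, -0.1, 0, 0], [0.094, 0, -0.1, 0, 0]]}}

```text
t: 29.18
tcp_pos: [0.3261, -0.094, 0.2759]
tool_rot: [0.002, 0.706, 0.708, 0.001]
wrist_force: [0.5, 0.1, 0.6]
width: 0.998
grasp_force: 0.0
```

Run:
```python
from h import *
s=get_state();print(s["t"],s["tcp_pos"].round(3),s["joints"].round(2))
d=snapshot("top");g=cv2.cvtColor(d["image"],cv2.COLOR_RGB2HSV);H,S,V=[g[:,:,i].astype(int) for i in range(3)]
m=np.zeros(V.shape,bool);m[215:265,262:410]=1
for c,a in blobs((V<50)&m,amin=30): print("cap",c.round(1),a,ray(d,*c,.158).round(4))
for y,z in((.095,.158),(-.031,.17),(-.093,.158)): print("expect",proj(d,(.617,y,z)).round(1))
for c,a in blobs((H>22)&(H<34)&(S>170)&(V>110)&m,amin=60): print("lid",c.round(1),a,ray(d,*c,.092).round(4))
# side-view: change against picture with only the empty placed: red cell bottle and expected caps
sd=snapshot("side");h=cv2.cvtColor(sd["image"],cv2.COLOR_RGB2GRAY);old=cv2.cvtColor(np.load("s2.npz")["image"],cv2.COLOR_RGB2GRAY)
for y,f in((.095,.008),(-.031,.020),(-.093,.008)):
    print("side cap px",proj(sd,(.617,y,f+.137)).round(1),"grey",h[tuple(proj(sd,(.617,y,f+.137)).round().astype(int)[::-1])])
    # empty's cap bounding box top/bottom from both
for nm,I in(("old",old),("new",h)):
    p=proj(sd,(.617,-.031,.157)).astype(int);q=(I[p[1]-16:p[1]+16,p[0]-14:p[0]+14]<50)
    print(nm,[(c.round(2)+[p[0]-14,p[1]-16],a) for c,a in blobs(q)])
```

```text
29.1833 [ 0.326 -0.094  0.276] [-0.49 -0.13  1.82  0.    1.44 -0.49]
cap [283.1 232.1] 103 [0.6147 0.0938 0.158 ]
cap [338.1 233.1] 108 [ 0.6158 -0.0312  0.158 ]
cap [365.1 233.9] 107 [ 0.6157 -0.0928  0.158 ]
cap [289.8 243.3] 43 [0.5895 0.0779 0.158 ]
cap [356.1 244.2] 53 [ 0.5916 -0.0727  0.158 ]
cap [334.1 245.9] 36 [ 0.5864 -0.0229  0.158 ]
expect [282.6 231.1]
expect [338.2 231.9]
expect [365.2 233.3]
side cap px [326.7 179.5] grey 17
side cap px [332.3 211.3] grey 19
side cap px [335.3 236. ] grey 45
old [(array([330.32, 210.88]), np.int32(184))]
new [(array([329.31, 211.1 ]), np.int32(188))]
```

All three caps are within about 2 mm of where upright bottles should be. Handing in.

```bash
python3 -c "
from cell import *
print(close_job())"
```

```text
the job is handed in; nothing more can be done
None
```

The job is handed in at about 29 s of the 72 s: the empty bottle (about 0.6 N) stands on the red pad and the two full ones (2.5 N and 2.3 N) stand in the two free cells, all upright in the last camera check; I did not re-measure the jars at the end.

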